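# Draw the blue piston to the pointer on the piston carousel

### The job

On the piston stand, turn the carousel by the knob at its centre until the piston with the blue cap has clicked in at the scale post, where the red pointer is. Then take that piston by its cap and draw it straight up, without wrenching it sideways, until its orange ring is level with the red pointer; it must stay in its barrel. Finish while still holding it there, with the other pistons left down and the pointer, petri dish, bottle and tip box left alone.

Things in the scene. Friction and masses are not known exactly. Their poses are not given: they have to be found in the camera images.
- piston_stand: White stand, fixed to the worktop: round foot 212 mm across, grey carousel disc on it with ten clear barrels in a ring, black knob in the middle. Origin: centre of its underside, on the carousel's axis. Its -x axis points to the working station, 82 mm away, roughly towards the robot. Scale post (10x12 mm, 184 mm high) at x -137, y +48 mm; detent housing (44 mm high) at x +125 mm.
- carousel (a joint): Carousel angle about the stand's vertical axis, rad, 0 at the start, positive counterclockwise from above, turns either way. Detents every 36 degrees (0.628 rad), about 0.4 N m to leave; each draws the disc in over the last 3 degrees. At 0 an empty barrel is at the working station and the four pistons stand in the two barrels on either side of it.
- knob_grip (a point): Middle of the black bar knob on the carousel's axis, for turning it: bar 44 mm long, 14 mm wide, 32 mm high (154 to 186 mm above the worktop). The bar's length runs along this point's x axis, which is the stand's x axis turned by the carousel angle (at 0 the bar lies in line with the working station).
- station (a point): Fixed point on the working station's vertical axis, 120.5 mm above the worktop: where the middle of a seated piston's orange ring would be. The barrels stand 82 mm from the carousel's axis, 19 mm wide (25 mm at the dark flange on top), mouths 110 mm above the worktop; bore 13.5 mm wide, 74 mm deep.
- pointer_tip (a point): Tip of the red pointer on the scale post (level stem 4 mm thick), 27 mm beside the station's axis, on the side away from the carousel's axis and towards the stand's +y. Set 25 to 45 mm higher than a seated piston's ring. Its clamp slides on the post only if pushed with 30 N.
- piston_blue: Piston with a blue cap, loose in its barrel, about 90 g: steel rod 12 mm thick, orange ring 18 mm wide with its middle 84.5 mm above the origin, blue cap 20 mm wide from 94 to 122 mm above the origin. Origin: centre of the rod's foot, 36 mm above the worktop when seated; z up along the rod. It slides up freely and falls back if let go.
- blue_ring (a point): Centre of the orange ring on the blue-capped piston, on the rod's axis.
- piston_yellow: The same piston with a yellow cap; to stay seated. Origin: centre of the rod's foot.
- piston_green: The same piston with a green cap; to stay seated. Origin: centre of the rod's foot.
- piston_black: The same piston with a black cap; to stay seated. Origin: centre of the rod's foot.
- petri_dish: Petri dish with lid, 59 mm wide, 16 mm high, loose on the worktop beside the stand; to be left alone. Origin: centre of its underside.
- reagent_bottle: White reagent bottle with black cap, 50 mm wide, 84 mm high, loose on the worktop beside the stand; to be left alone. Origin: centre of its underside.
- tips: Blue pipette-tip box, 69x118x52 mm, loose on the worktop beside the stand; to be left alone. Origin: centre of its underside.
Mind the look-alikes: they are no part of the job. Leave any purple look-alike of the piston_black alone.

How it is judged:
By the outcome, as a careful person would: the job done as asked, in the order asked, and still so for the second after the job is handed in, while the arm keeps its last pose, push and grip.
It also fails if it takes over 48 s, if anything falls off the work surface, if the arm or the gripper's body presses on something with over 40 N, if the wrist force passes 120 N, or if a joint passes its speed limit or range.

### The arm

A 6-joint arm with a two-finger parallel gripper is mounted at the origin on a cart in front of the work surface, level with it; the furniture and walls round the work are solid. World frame = base frame: x ahead of the robot, y to its left, z up, the work surface at z = 0. Lengths are in m, angles in rad, forces in N, time in s.
With the tool pointing down it reaches from about 0.275 to 0.725 m from the base axis. Payload 5.6 kg.
Tool frame: the origin (TCP) lies midway between the tips of the shut fingers; the grasp point (between the pads) lies 19 mm behind it; z points along the fingers, y is the line along which they close (so a half turn about z gives the same grasp; the last joint's range is limited). The gripper opens to 85 mm and grips with 20 to 120 N. Pads are 22 mm wide; open, the fingers measure 114 mm over their backs; the gripper's body (76 mm by 85 mm) begins 54 mm behind the grasp point. The pads swing forward as they close: fully open they stand 13 mm farther back than shut.
Start: joints at [1.543, 0.255, 0.108, 0, -1.424, -0.285], TCP at [0.169, 0.523, 0.194] pointing down, gripper open.
Joint ranges: [-2.95, 2.95], [-1.21, 1.97], [-1.09, 1.5], [-2.87, 1.71], [-2.94, -0.07], [-3.05, 3.05]. Speed limits (rad/s): [2.57, 2.57, 3.14, 3.14, 3.14, 3.14].

### API

Orientations are given as a rotation vector (axis times angle).
In Python, from station import get_state, capture, finish_job gives the robot as it stands.
- The arm moves only by the tool apply_moves, never from a script. Its argument "deltas" is a list of rows, each an object with "claw": the closure, from 0 (fully open) to 1 (shut); "linear": the shift along the tool's x, y, z in mm, a list of three; "twist": the turn about the tool's z in degrees. In form: [{"claw": claw, "linear": [tx, ty, tz], "twist": twist}, ...]. A call has 1 to 20 rows; each row shifts and turns the commanded pose from where the row before left it, along the tool's axes as they then stand; what a row does not reach is not made up. A row lasts 1/10 s, in which the tool goes at most 50 mm and 8.59 degrees, less where a joint would pass 70% of its speed; a pose out of reach is approached as far as the arm can. A call with a gripper value outside its range is refused whole. The fingers move at their own pace and stop on an object; "force" is the grip in N (left out, the last holds). Time passes only in rows, so rows that do not move let the fingers close. It gives the time, the measured TCP pose, the force, the opening and the grip force at its end, in the units of the state.
- get_state(): the state, without advancing time (a new reading comes with each control period).
- capture(name): name is "scene" or "top"; returns a dict with "img" (420x560x3 uint8, red, green, blue), "K" (3x3 intrinsics, pixels), "R" (3x3) and "t" (3): a world point X has camera coordinates R X + t. Camera axes: x right, y down, z forward; pixel columns grow to the right and rows downward; lengths in m; the calibration is good to about 2 mm. A picture is of the moment at which its call begins. There is no depth.
- finish_job(): hands the job in; it is judged then, once.
The state is a dict: "clock": time; "joint_positions": joint angles; "qvel": joint speeds; "joint_efforts": joint torques, N m; "position": TCP position; "tcp_rot": TCP orientation; "force": force on the tool from outside, world axes, zero at the start; "wrist_torque": the same for the moment, N m; "grip_width": opening from 0.0 (shut) to 1.0 (fully open); "finger_force": force on a finger pad.
Only numpy, scipy, OpenCV 4.12 (cv2) and the standard library are available. Lean on these libraries where they do the work, as an engineer would, in place of code of your own. Each camera call takes 0.05 s, during which the arm holds its last target. There are 200 camera calls.

## Working session

There is one attempt and no reset: what is moved stays moved. The work goes in short steps, Python scripts to look and compute and a tool call to move; the robot and the scene stay as the last step left them, time stands still between calls to the robot, and variables do not carry over. Pictures are saved under pics/ and viewed, at most 10 in all, crops included, and the job is handed in when it is done.

Besides the shell and the picture viewer there is one more tool, called after "Request:" by a JSON object that holds its "fn" and its "kwargs", one argument or row to a line. apply_moves: Moves the arm, as the interface text tells. Its arguments: {"type":"object","properties":{"deltas":{"type":"array"},"force":{"type":"number"}},"required":["deltas"]}

```bash
mkdir -p pics; ls; python3 - <<'E'
from station import *
import cv2,numpy as np
s=get_state();print({k:np.round(v,3) for k,v in s.items()})
for n in("scene","top"):
    c=capture(n);cv2.imwrite(f"pics/{n}0.png",cv2.resize(c["img"][:,:,::-1],None,fx=1.42,fy=1.42,interpolation=2));np.savez(f"{n}0.npz",**c)
    print(n,c["K"].tolist(),(-c["R"].T@c["t"]).round(3),c["R"].round(3).tolist())
E
```

```text
pics
{'clock': np.float64(0.0), 'joint_positions': array([ 1.543e+00,  2.560e-01,  1.070e-01, -1.000e-03, -1.424e+00,
       -2.850e-01]), 'qvel': array([ 0.   , -0.   ,  0.001, -0.   , -0.001, -0.002]), 'joint_efforts': array([ 0.0000e+00, -3.8663e+01,  2.3793e+01,  5.3650e+00, -6.0000e-03,
        0.0000e+00]), 'position': array([0.169, 0.523, 0.193]), 'tcp_rot': array([ 3.101, -0.489, -0.   ]), 'force': array([0.465, 0.051, 0.36 ]), 'wrist_torque': array([-0.014, -0.051, -0.017]), 'finger_force': np.float64(0.0), 'grip_width': np.float64(1.002)}
scene [[530.1919500652269, 0.0, 272.39817045549717], [0.0, 530.1919500652269, 208.09742888202788], [0.0, 0.0, 1.0]] [-0.134 -0.642  0.747] [[0.666, -0.746, 0.015], [-0.406, -0.378, -0.832], [0.626, 0.548, -0.554]]
top [[429.3348587450316, 0.0, 281.5864242749349], [0.0, 429.3348587450316, 214.66223256455], [0.0, 0.0, 1.0]] [ 0.403 -0.052  1.217] [[0.012, -1.0, -0.029], [-0.99, -0.008, -0.143], [0.143, 0.031, -0.989]]
```

View pics/scene0.png

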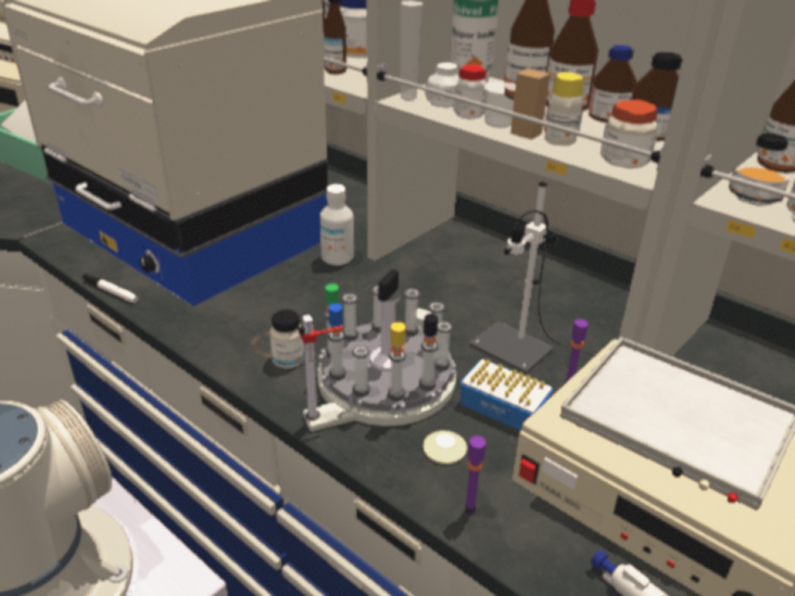

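View pics/top0.png

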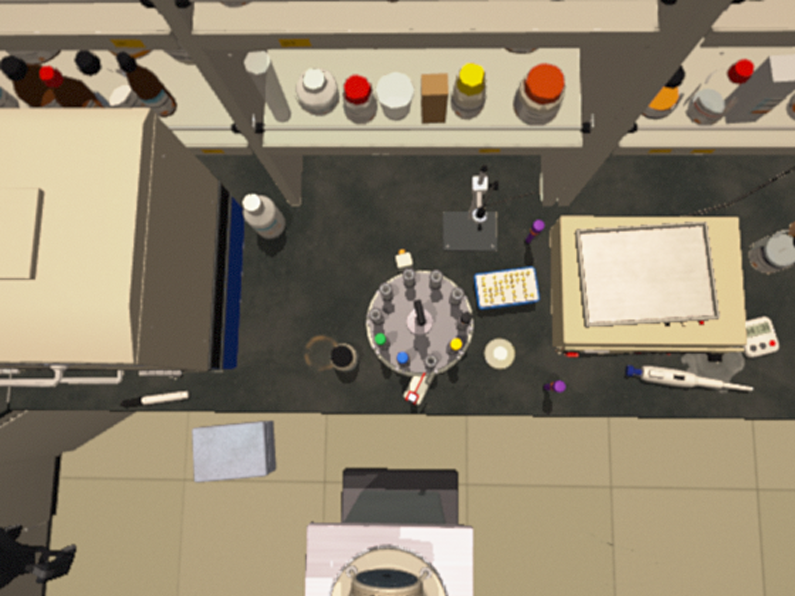

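The two views show the carousel at about (420,320) in the top view. The caps are green (380,339), blue (402,357), yellow (456,344) and black (465,317). The purple pistons at (555,386) and (537,228) stand off the carousel and are look-alikes. Blue is one detent from the empty station, and turning it there is counterclockwise (+36°). I'll enlarge both views.

```bash
python3 - <<'E'
import cv2,numpy as np
for n,(c0,r0,w,h,f) in dict(top=(250,180,96,100,6),scene=(205,180,125,125,4.8)).items():
    im=np.load(n+"0.npz")["img"][r0:r0+h,c0:c0+w,::-1]
    im=cv2.resize(im,None,fx=f,fy=f,interpolation=cv2.INTER_CUBIC)
    for k in range(0,w,10):
        x=int(k*f);cv2.line(im,(x,0),(x,8),(0,255,255),1);cv2.putText(im,str(c0+k),(x,20),0,.4,(0,255,255),1)
    for k in range(0,h,10):
        y=int(k*f);cv2.line(im,(0,y),(8,y),(0,255,255),1);cv2.putText(im,str(r0+k),(10,y+4),0,.4,(0,255,255),1)
    cv2.imwrite(f"pics/{n}c.png",im)
E
```

```text
(no output)
```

View pics/topc.png

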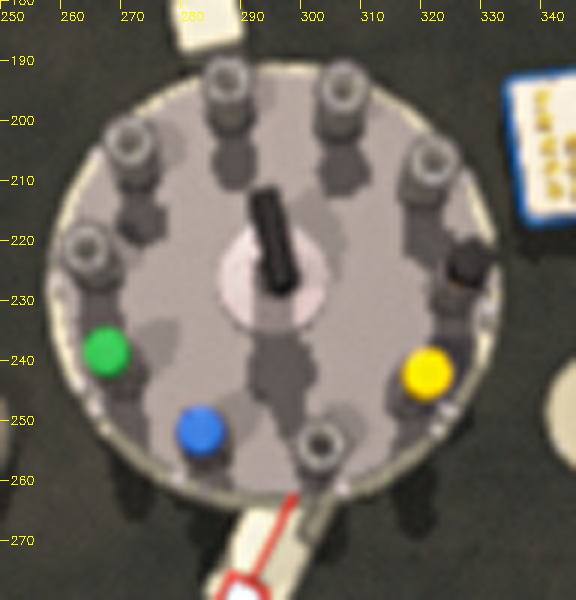

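View pics/scenec.png

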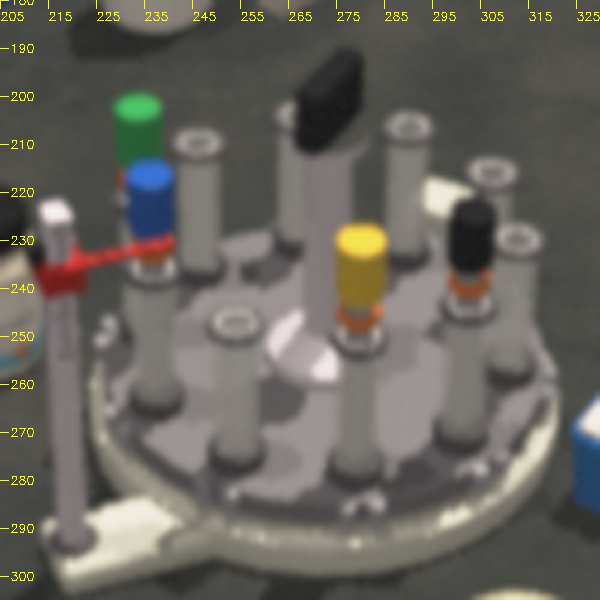

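The crops confirm the blue cap at (283,252) in the top view and (236,216) in the scene view, next to the post. The station mouth is at (303,254) in the top view, and the pointer tip is at (298,262) and (241,230). Next I'll fit the stand pose.

```bash
cat > h.py <<'E'
import numpy as np,cv2
from scipy.optimize import least_squares
def proj(c,X):
    p=np.atleast_2d(X)@c["R"].T+c["t"]; p=p@c["K"].T; return p[:,:2]/p[:,2:]
def crop(p,c0,r0,f): return (np.array(p,float)+.5)/f-.5+[c0,r0]
def stand(P,L): # local->world, P=x,y,yaw
    c,s=np.cos(P[2]),np.sin(P[2]);L=np.atleast_2d(L)
    return np.c_[P[0]+c*L[:,0]-s*L[:,1],P[1]+s*L[:,0]+c*L[:,1],L[:,2]]
def b(k,z): # barrel k*36deg ccw from station
    a=np.pi+np.deg2rad(36*k); return [.082*np.cos(a),.082*np.sin(a),z]
E
python3 - <<'E'
from h import *
T,S=np.load("top0.npz"),np.load("scene0.npz")
zc,zm=.158,.110
top=[((200,430),b(-1,zc)),((106,351),b(-2,zc)),((428,373),b(1,zc)),((321,444),b(0,zm)),((433,160),b(3,zm)),((343,86),b(4,zm)),((228,80),b(5,zm)),((129,140),b(6,zm)),((87,248),b(7,zm))]
sc=[((151,174),b(-1,zc)),((138,107),b(-2,zc)),((361,239),b(1,zc)),((235,321),b(0,zm)),((55,208),[-.137,.048,.184]),((409,127),b(4,zm)),((493,171),b(3,zm)),((198,142),b(7,zm))]
# note barrel ids checked by residuals
ct=crop([p for p,_ in top],250,180,6); cs=crop([p for p,_ in sc],205,180,4.8)
Lt=np.array([l for _,l in top]);Ls=np.array([l for _,l in sc])
pt=crop((293,497),250,180,6);ps=crop((173,241),205,180,4.8)
def tip(h): return [-.082-.027*np.cos(h[1]),.027*np.sin(h[1]),h[0]]
def f(q,full=True):
    P=q[:3]
    a=[(proj(T,stand(P,Lt))-ct),(proj(S,stand(P,Ls))-cs),
       proj(T,stand(P,tip(q[3:])))-pt,proj(S,stand(P,tip(q[3:])))-ps]
    return np.vstack(a)
r=least_squares(lambda q:f(q).ravel(),[.43,-.05,.2,.155,.7],loss="soft_l1")
print(r.x.round(4));print(f(r.x).round(2).tolist())
P=r.x[:3];np.save("fit.npy",r.x)
print("station",stand(P,b(0,.1205)),"blue",stand(P,b(-1,.15)), "yaw",np.rad2deg(P[2]))
for n,c,l,w in(("top",T,Lt,ct),("scene",S,Ls,cs)):
    q=least_squares(lambda q:(proj(c,stand(q,l))-w).ravel(),P,loss="soft_l1");print(n,q.x.round(4))
E
```

```text
[ 0.5405 -0.0532  0.2648  0.1555  0.7398]
[[0.15, 0.22], [0.02, 0.37], [0.0, -0.15], [0.15, 0.15], [-0.18, -0.03], [-0.3, 0.23], [-0.44, 0.18], [-0.24, 0.49], [-0.44, 0.37], [-0.25, -0.74], [-0.21, -0.7], [0.23, -0.86], [0.26, -0.61], [0.28, -0.21], [16.9, 8.41], [4.75, 13.04], [-0.33, -0.62], [0.12, 0.09], [-0.41, 0.01]]
station [[ 0.46140281 -0.07466641  0.1205    ]] blue [[ 0.46390314 -0.02404934  0.15      ]] yaw 15.17206669689836
top [ 0.541  -0.0536  0.2567]
scene [ 0.5397 -0.0446  0.3518]
```

```bash
cat >> h.py <<'E'
def go(x,y,z,yaw,half=True):
    "tool-axis shift (mm) and twist (deg) from the present pose; yaw deg of tool x"
    from station import get_state
    from scipy.spatial.transform import Rotation as Ro
    s=get_state();R=Ro.from_rotvec(s["tcp_rot"]).as_matrix()
    d=R.T@(np.array([x,y,z])-s["position"])*1000
    y0=np.degrees(np.arctan2(R[1,0],R[0,0])); e=yaw-y0
    e=(e+90)%180-90 if half else (e+180)%360-180
    print("shift",d.round(1),"twist",round(-e,1),"| clock",round(float(s["clock"]),2),"pos",s["position"].round(4),"yaw",y0.round(1),"tilt",R[:,2].round(3),"j",s["joint_positions"].round(2),"F",s["force"].round(1),"grip",round(float(s["grip_width"]),3),round(float(s["finger_force"]),1))
E
python3 - <<'E'
from h import *
T,S=np.load("top0.npz"),np.load("scene0.npz");zc,zm=.158,.110
top=[((200,430),b(-1,zc)),((106,351),b(-2,zc)),((428,373),b(1,zc)),((321,444),b(0,zm)),((433,160),b(3,zm)),((343,86),b(4,zm)),((228,80),b(5,zm)),((129,140),b(6,zm)),((87,248),b(7,zm))]
sc=[((151,174),b(-1,zc)),((138,107),b(-2,zc)),((361,239),b(1,zc)),((235,321),b(0,zm)),((55,208),[-.137,.048,.184]),((198,142),b(7,zm)),((409,127),b(5,zm)),((493,171),b(4,zm)),((518,239),b(3,zm))]
ct=crop([p for p,_ in top],250,180,6); cs=crop([p for p,_ in sc],205,180,4.8)
Lt=np.array([l for _,l in top]);Ls=np.array([l for _,l in sc])
f=lambda P:np.vstack([proj(T,stand(P,Lt))-ct,proj(S,stand(P,Ls))-cs])
q=least_squares(lambda P:f(P).ravel(),[.54,-.053,.26],loss="soft_l1").x;print(q.round(4),f(q).round(2).tolist())
np.save("P.npy",q);print(stand(q,b(0,.12)),np.degrees(q[2]))
go(q[0],q[1],.25,np.degrees(q[2]))
E
```

```text
[ 0.5403 -0.0541  0.2562] [[0.26, 0.23], [0.25, 0.24], [0.2, 0.19], [0.25, 0.33], [0.33, 0.3], [0.31, 0.43], [0.17, 0.22], [0.28, 0.39], [-0.07, 0.21], [-0.16, -0.68], [0.09, -0.66], [0.14, -0.57], [0.19, -0.45], [0.09, -0.24], [0.13, -0.53], [0.06, -0.68], [-0.17, -0.37], [-0.21, -0.69]]
[[ 0.46094775 -0.0749121   0.12      ]] 14.6802507855646
shift [530.8 434.8 -55.8] twist -32.6 | clock 0.1 pos [0.169  0.5229 0.1934] yaw -17.9 tilt [-0.    -0.002 -1.   ] j [ 1.54  0.26  0.11 -0.   -1.42 -0.28] F [-0.9  0.2  0.6] grip 0.995 0.0
```

Request:
{"fn": "apply_moves", "kwargs": {
  "deltas": [
    {"claw":0,"linear":[0,0,-50],"twist":0},
    {"claw":0,"linear":[35.4,29,-0.4],"twist":0},
    {"claw":0,"linear":[35.4,29,-0.4],"twist":0},
    {"claw":0,"linear":[35.4,29,-0.4],"twist":0},
    {"claw":0,"linear":[35.4,29,-0.4],"twist":0},
    {"claw":0,"linear":[35.4,29,-0.4],"twist":0},
    {"claw":0,"linear":[35.4,29,-0.4],"twist":0},
    {"claw":0,"linear":[35.4,29,-0.4],"twist":0},
    {"claw":0,"linear":[35.4,29,-0.4],"twist":0},
    {"claw":0,"linear":[35.4,29,-0.4],"twist":0},
    {"claw":0,"linear":[35.4,29,-0.4],"twist":0},
    {"claw":0,"linear":[35.4,29,-0.4],"twist":0},
    {"claw":0,"linear":[35.4,29,-0.4],"twist":0},
    {"claw":0,"linear":[35.4,29,-0.4],"twist":0},
    {"claw":0,"linear":[35.4,29,-0.4],"twist":0},
    {"claw":0,"linear":[35.4,29,-0.4],"twist":0},
    {"claw":0.3,"linear":[0,0,0],"twist":-8.2},
    {"claw":0.3,"linear":[0,0,0],"twist":-8.2},
    {"claw":0.3,"linear":[0,0,0],"twist":-8.2},
    {"claw":0.3,"linear":[0,0,0],"twist":-8}
  ],
  "force": 100
}}

```text
clock: 2.1
position: [0.5404, -0.0542, 0.2496]
tcp_rot: [-3.115, -0.41, 0.002]
force: [0.5, 0.0, -0.2]
grip_width: 0.701
finger_force: 0.0
```

```bash
python3 -c "
from h import *
q=np.load('P.npy');go(q[0],q[1],.158,np.degrees(q[2]))"
```

```text
shift [ 0.  -0.  91.6] twist 0.3 | clock 2.1 pos [ 0.5404 -0.0542  0.2496] yaw 15.0 tilt [-0.001  0.    -1.   ] j [ 0.19  0.23  0.22 -0.   -1.56  1.64] F [ 0.5  0.  -0.2] grip 0.701 0.0
```

Request:
{"fn": "apply_moves", "kwargs": {
  "deltas": [
    {"claw":0.3,"linear":[0,0,30],"twist":0.3},
    {"claw":0.3,"linear":[0,0,30],"twist":0},
    {"claw":0.3,"linear":[0,0,20],"twist":0},
    {"claw":0.3,"linear":[0,0,11.6],"twist":0},
    {"claw":1,"linear":[0,0,0],"twist":0},
    {"claw":1,"linear":[0,0,0],"twist":0},
    {"claw":1,"linear":[0,0,0],"twist":0},
    {"claw":1,"linear":[0,0,0],"twist":0},
    {"claw":1,"linear":[0,0,0],"twist":0},
    {"claw":1,"linear":[0,0,0],"twist":0},
    {"claw":1,"linear":[0,0,0],"twist":0}
  ],
  "force": 100
}}

```text
clock: 3.2
position: [0.5406, -0.054, 0.1587]
tcp_rot: [3.117, 0.393, 0.0]
force: [-0.3, -0.6, 0.1]
grip_width: -0.002
finger_force: 0.0
```

```bash
python3 -c "
from h import *
q=np.load('P.npy');go(q[0],q[1],.158,np.degrees(q[2]))"
```

```text
shift [-0.4  0.1  0.7] twist -0.3 | clock 3.2 pos [ 0.5406 -0.054   0.1587] yaw 14.4 tilt [ 0.  0. -1.] j [ 0.19  0.25  0.02  0.   -1.33  1.63] F [-0.3 -0.6  0.1] grip -0.002 0.0
```

The fingers shut without meeting the bar, so I'll look.

```bash
python3 - <<'E'
from h import *
from station import *
ims=[]
for n,(c0,r0,w,h,f) in dict(top=(240,170,110,120,5),scene=(205,130,110,170,3.5)).items():
    c=capture(n);np.savez(n+"1.npz",**c)
    im=cv2.resize(c["img"][r0:r0+h,c0:c0+w,::-1],None,fx=f,fy=f,interpolation=2)
    print(n,proj(c,get_state()["position"]))
    ims.append(im if im.shape[0]==600 else cv2.copyMakeBorder(im,0,600-im.shape[0],0,0,0)) 
im=np.hstack(ims);im=cv2.resize(im,None,fx=.84,fy=.84);print(im.shape);cv2.imwrite("pics/k1.png",im)
E
```

```text
top [[295.45037081 220.6328465 ]]
scene [[273.24066071 204.85452819]]
(504, 785, 3)
```

View pics/k1.png

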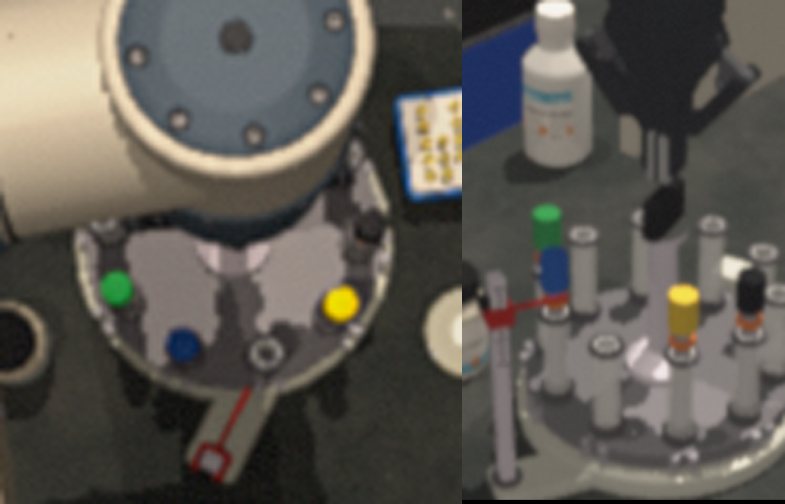

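The fingers are shut and seem to end at the top of the knob, at about (668,180) in this composite. I'll enlarge that area and overlay the model points.

```bash
python3 - <<'E'
from h import *
S=np.load("scene1.npz");q=np.load("P.npy")
c0,r0,w,h,f=235,130,80,100,6
im=cv2.resize(S["img"][r0:r0+h,c0:c0+w,::-1],None,fx=f,fy=f,interpolation=2)
im0=cv2.resize(np.load("scene0.npz")["img"][r0:r0+h,c0:c0+w,::-1],None,fx=f,fy=f,interpolation=2)[:,:310]
def d(X,col):
    u=proj(S,X)[0]; p=(np.array(u)-[c0,r0]+.5)*f-.5
    for I in(im,im0): cv2.circle(I,tuple(int(v) for v in p),3,col,-1)
for z in(.154,.186):
  for x in(-.022,.022):
    for y in(-.007,.007): d(stand(q,[x,y,z]),(0,255,0) if z>.18 else (255,255,0))
d([[.5406,-.054,.1587]],(0,0,255))
d([[.5406,-.054,.1777]],(255,0,255))
cv2.imwrite("pics/k2.png",np.clip(np.hstack([im,im0]).astype(float)*1.5,0,255))
E
```

```text
[ WARN:0@0.446] global loadsave.cpp:1063 imwrite_ Unsupported depth image for selected encoder is fallbacked to CV_8U.
```

View pics/k2.png

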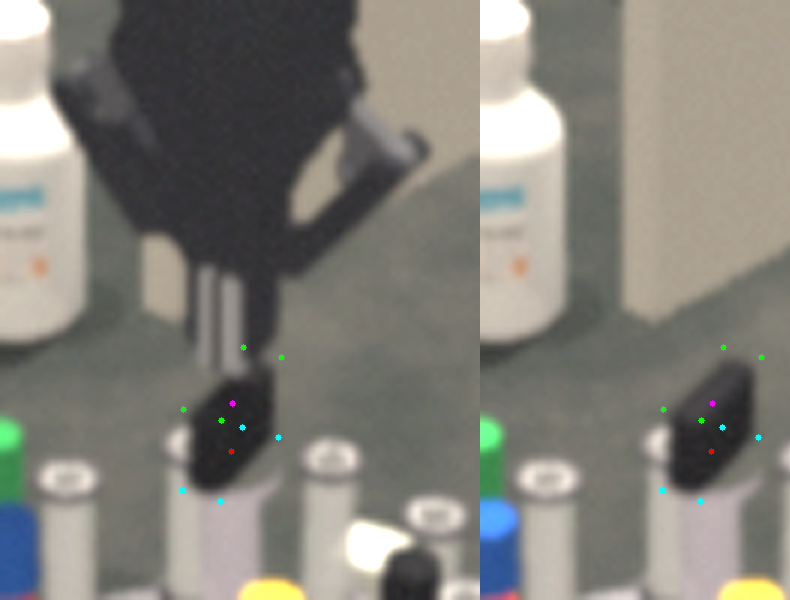

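The bar is where the model puts it. The fingertips look about 30 mm higher than the reported TCP, and they are centred over the bar. Lowering by 26 mm is safe whichever is right, so I'll open, lower and close gently to read the width.

Request:
{"fn": "apply_moves", "kwargs": {
  "deltas": [
    {"claw":0.3,"linear":[0,0,0],"twist":0},
    {"claw":0.3,"linear":[0,0,0],"twist":0},
    {"claw":0.3,"linear":[0,0,0],"twist":0},
    {"claw":0.3,"linear":[0,0,0],"twist":0},
    {"claw":0.3,"linear":[0,0,8],"twist":0},
    {"claw":0.3,"linear":[0,0,8],"twist":0},
    {"claw":0.3,"linear":[0,0,10],"twist":0},
    {"claw":1,"linear":[0,0,0],"twist":0},
    {"claw":1,"linear":[0,0,0],"twist":0},
    {"claw":1,"linear":[0,0,0],"twist":0},
    {"claw":1,"linear":[0,0,0],"twist":0},
    {"claw":1,"linear":[0,0,0],"twist":0},
    {"claw":1,"linear":[0,0,0],"twist":0}
  ],
  "force": 30
}}

```text
clock: 4.6
position: [0.541, -0.0544, 0.1331]
tcp_rot: [3.116, 0.393, 0.001]
force: [0.6, -3.5, -0.1]
grip_width: 0.156
finger_force: 33.0
```

```bash
python3 -c "
from h import *
q=np.load('P.npy');go(q[0],q[1],.158,np.degrees(q[2]))
from station import *
c=capture('scene');np.savez('scene2.npz',**c)
c=capture('top');np.savez('top2.npz',**c)"
```

```text
shift [ -0.6  -0.5 -24.9] twist -0.3 | clock 4.6 pos [ 0.541  -0.0544  0.1331] yaw 14.4 tilt [ 0.001 -0.001 -1.   ] j [ 0.19  0.27 -0.03  0.   -1.27  1.63] F [ 0.6 -3.5 -0.1] grip 0.156 33.0
```

The width of 13 mm shows the bar is gripped, so the true tips sit about 30 mm above the reported TCP. Now I'll turn it +36° (counterclockwise, so a negative twist).

Request:
{"fn": "apply_moves", "kwargs": {
  "deltas": [
    {"claw":1,"linear":[0,0,0],"twist":0},
    {"claw":1,"linear":[0,0,0],"twist":0},
    {"claw":1,"linear":[0,0,0],"twist":-4},
    {"claw":1,"linear":[0,0,0],"twist":-4},
    {"claw":1,"linear":[0,0,0],"twist":-4},
    {"claw":1,"linear":[0,0,0],"twist":-4},
    {"claw":1,"linear":[0,0,0],"twist":-4},
    {"claw":1,"linear":[0,0,0],"twist":-4},
    {"claw":1,"linear":[0,0,0],"twist":-4},
    {"claw":1,"linear":[0,0,0],"twist":-4},
    {"claw":1,"linear":[0,0,0],"twist":-4},
    {"claw":1,"linear":[0,0,0],"twist":0},
    {"claw":1,"linear":[0,0,0],"twist":0}
  ],
  "force": 110
}}

```text
clock: 6.0
position: [0.541, -0.0544, 0.1333]
tcp_rot: [2.843, 1.334, 0.001]
force: [0.3, -4.2, 6.2]
grip_width: 0.129
finger_force: 108.6
```

```bash
cat > caps.py <<'E'
from h import *
from station import *
def capfind(c):
    hsv=cv2.cvtColor(c["img"],cv2.COLOR_RGB2HSV);out={}
    for n,lo,hi in(("blue",(104,120,90),(116,255,255)),("green",(50,100,60),(75,255,255)),("yellow",(24,150,120),(32,255,255)),("red",(0,170,110),(4,255,255)),("orange",(5,120,80),(18,255,255))):
        m=cv2.inRange(hsv,lo,hi);m[:180]=0;m[310:]=0;m[:,:210]=0;m[:,345:]=0
        k,_,st,ce=cv2.connectedComponentsWithStats(m)
        out[n]=[(ce[i].round(1).tolist(),st[i].tolist()) for i in range(1,k) if st[i][4]>6]
    return out
E
python3 - <<'E'
from caps import *
q=np.load('P.npy');go(q[0],q[1],.158,np.degrees(q[2])+36)
c=capture('top');np.savez('top3.npz',**c)
for n,o in(("before",np.load("top2.npz")),("now",c)): print(n,{k:v for k,v in capfind(o).items() if k!="orange"})
for k,n in((0,"blue0"),(-1,"green0/blue"),(2,"y")): print(n,proj(c,stand(q,b(k,.158))).round(1))
print(get_state()["wrist_torque"])
E
```

```text
shift [ -0.3  -0.7 -24.7] twist -0.4 | clock 6.0 pos [ 0.541  -0.0544  0.1333] yaw 50.3 tilt [ 0.001 -0.001 -1.   ] j [ 0.19  0.27 -0.03  0.   -1.27  2.26] F [ 0.3 -4.2  6.2] grip 0.129 108.6
before {'blue': [([336.4, 210.2], [335, 201, 6, 17, 20])], 'green': [([267.4, 238.1], [264, 234, 8, 9, 55])], 'yellow': [([320.6, 241.8], [317, 238, 8, 8, 49])], 'red': []}
now {'blue': [([334.0, 196.0], [334, 193, 1, 7, 7]), ([336.4, 210.3], [335, 201, 6, 17, 21]), ([303.0, 252.8], [300, 250, 7, 7, 42])], 'green': [([283.0, 251.7], [280, 248, 7, 8, 42])], 'yellow': [([328.0, 223.0], [324, 220, 9, 8, 48])], 'red': []}
blue0 [[303.7 252.9]]
green0/blue [[283.2 251.5]]
y [[328.5 223. ]]
[-1.46753898 -0.01061533  0.10965196]
```

The turn worked: blue is at (303.0,252.8) in the top view, against (303.7,252.9) predicted for the station. I'll release and rise, and also estimate the true tip height from the earlier crop.

Request:
{"fn": "apply_moves", "kwargs": {
  "deltas": [
    {"claw":0.35,"linear":[0,0,0],"twist":0},
    {"claw":0.35,"linear":[0,0,0],"twist":0},
    {"claw":0.35,"linear":[0,0,0],"twist":0},
    {"claw":0.35,"linear":[0,0,0],"twist":0},
    {"claw":0.35,"linear":[0,0,-20],"twist":0},
    {"claw":0.35,"linear":[0,0,-30],"twist":0},
    {"claw":0.35,"linear":[0,0,-30],"twist":0},
    {"claw":0.35,"linear":[0,0,-20],"twist":0},
    {"claw":0.35,"linear":[0,0,0],"twist":0}
  ],
  "force": 40
}}

```text
clock: 6.95
position: [0.5422, -0.0539, 0.2359]
tcp_rot: [2.841, 1.336, 0.009]
force: [-0.5, 0.7, -0.3]
grip_width: 0.647
finger_force: 0.0
```

```bash
python3 - <<'E'
from caps import *
q=np.load('P.npy');S=np.load("scene1.npz")
for z in(.159,.18,.185,.19,.195,.2): print(z,((proj(S,stand(q,[-.011,0,z]))[0]-[235,130]+.5)*6-.5).round(0))
im=[]
for n in("top","scene"):
    c=capture(n);np.savez(n+"4.npz",**c);print(n,capfind(c))
st=stand(q,b(0,.158))[0];go(st[0],st[1],.2,np.degrees(q[2])-90,False)
c0,r0,w,h,f=205,190,100,80,7.5
im=cv2.resize(c["img"][r0:r0+h,c0:c0+w,::-1],None,fx=f,fy=f,interpolation=2)
for k in range(0,w,10):
    x=int(k*f);cv2.line(im,(x,0),(x,6),(0,255,255),1);cv2.putText(im,str(c0+k),(x,18),0,.4,(0,255,255),1)
cv2.imwrite("pics/s4.png",im)
E
```

```text
0.159 [217. 467.]
0.18 [217. 414.]
0.185 [218. 401.]
0.19 [218. 389.]
0.195 [218. 376.]
0.2 [218. 363.]
top {'blue': [([336.4, 210.2], [335, 201, 6, 17, 20]), ([303.4, 252.8], [300, 250, 8, 7, 39])], 'green': [([282.9, 251.6], [280, 248, 7, 8, 43])], 'yellow': [([327.9, 222.9], [324, 220, 9, 7, 49])], 'red': [], 'orange': []}
scene {'blue': [([253.8, 232.3], [249, 225, 10, 16, 129]), ([333.9, 280.8], [325, 270, 20, 22, 253])], 'green': [([235.9, 220.7], [231, 213, 10, 16, 129])], 'yellow': [([303.5, 223.1], [300, 221, 8, 5, 31])], 'red': [([217.4, 238.0], [214, 236, 8, 5, 24])], 'orange': [([313.0, 225.6], [309, 223, 9, 6, 28]), ([235.8, 232.5], [232, 230, 9, 5, 19]), ([302.8, 238.8], [299, 236, 8, 6, 26]), ([253.7, 243.8], [250, 242, 8, 4, 17])]}
shift [-67.2 -47.7  32.4] twist 125.7 | clock 7.05 pos [ 0.5406 -0.0536  0.2324] yaw 50.4 tilt [ 0.     0.001 -1.   ] j [ 0.19  0.23  0.18 -0.   -1.51  2.26] F [-0.7 -0.  -0.3] grip 0.654 0.0
```

View pics/s4.png

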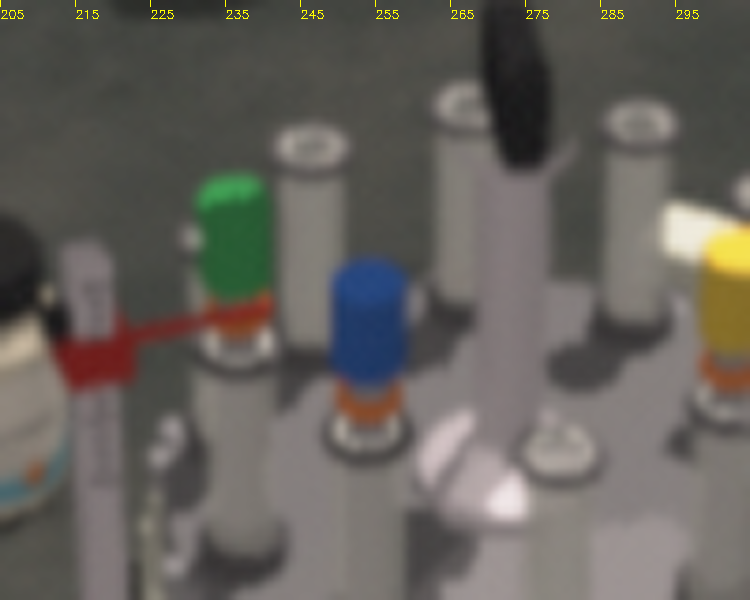

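Blue is in at the station: its cap is at (254,232) with the ring just below at (254,244), and the pointer tip is at about (241,231). Next I'll fit the pointer height from the stem and start moving above the piston.

```bash
python3 - <<'E'
from caps import *
q=np.load('P.npy')
def stem(c,horiz,rng,lim):
    im=c["img"].astype(float);red=np.clip(im[:,:,0]-np.maximum(im[:,:,1],im[:,:,2])-25,0,None);o=[]
    for k in rng:
        a,b_=lim(k);v=red[a:b_,k] if horiz else red[k,a:b_]
        if v.sum()>40:
            m=(v*np.arange(a,b_)).sum()/v.sum(); o.append((k,m) if horiz else (m,k))
    return np.array(o)
S0,S4,T0,T4=[np.load(n+".npz") for n in("scene0","scene4","top0","top4")]
line=lambda k:int(round(236-(k-222)*.3))
ps=[stem(s,True,range(223,238),lambda k:(line(k)-5,line(k)+5)) for s in(S0,S4)]
pt=[stem(t,False,range(263,275),lambda k:(int(298-(k-263)*.55)-5,int(298-(k-263)*.55)+5)) for t in(T0,T4)]
for p in ps+pt: print(p.round(1).tolist())
def pts(h,az,off): 
    r=np.linspace(.025,.07,60);return stand(q,np.c_[-.082+r*np.cos(az)-off*np.sin(az),r*np.sin(az)+off*np.cos(az),np.full(60,h)])
def res(v):
    X=pts(*v);o=[]
    for c,P,h,bias in((S0,ps[0],1,.53),(S4,ps[1],1,.53),(T0,pt[0],0,-.22),(T4,pt[1],0,-.22)):
        u=proj(c,X)
        if h: i=np.argsort(u[:,0]);o.append(np.interp(P[:,0],u[i,0],u[i,1])+bias-P[:,1])
        else: i=np.argsort(u[:,1]);o.append(np.interp(P[:,1],u[i,1],u[i,0])+bias-P[:,0])
    return np.concatenate(o)
for off in(None,0):
    f=(lambda v:res(v)) if off is None else (lambda v:res([v[0],v[1],0]))
    r=least_squares(f,[.155,np.deg2rad(139),0][:3 if off is None else 2],loss="soft_l1",f_scale=.3,x_scale=.01)
    print(r.x,np.degrees(r.x[1]),np.abs(r.fun).mean())
E
```

```text
[[223.0, 234.1], [224.0, 233.7], [225.0, 233.5], [226.0, 233.3], [227.0, 233.0], [228.0, 232.8], [229.0, 232.6], [230.0, 232.4], [231.0, 232.2], [232.0, 231.7], [233.0, 231.6], [234.0, 231.8], [235.0, 231.9], [236.0, 231.7], [237.0, 231.5]]
[[223.0, 234.4], [224.0, 234.0], [225.0, 233.8], [226.0, 233.6], [227.0, 233.4], [228.0, 233.1], [229.0, 232.9], [230.0, 232.7], [231.0, 232.5], [232.0, 232.0], [233.0, 231.8], [234.0, 232.2], [235.0, 232.3], [236.0, 232.3], [237.0, 232.0]]
[[298.1, 263.0], [297.7, 264.0], [297.1, 265.0], [296.6, 266.0], [296.3, 267.0], [295.8, 268.0], [295.3, 269.0], [294.7, 270.0], [294.3, 271.0], [293.7, 272.0], [293.3, 273.0], [292.5, 274.0]]
[[298.1, 263.0], [297.7, 264.0], [297.4, 265.0], [296.8, 266.0], [296.4, 267.0]]
[1.55506857e-01 2.40771739e+00 2.53390034e-04] 137.95204478928767 0.20637910649704094
[0.15553388 2.41351241] 138.28407511108065 0.20450982177881463
```

Request:
{"fn": "apply_moves", "kwargs": {
  "deltas": [
    {"claw":0.4,"linear":[0,0,-20],"twist":0},
    {"claw":0.4,"linear":[-16.8,-11.9,0],"twist":0},
    {"claw":0.4,"linear":[-16.8,-11.9,0],"twist":0},
    {"claw":0.4,"linear":[-16.8,-11.9,0],"twist":0},
    {"claw":0.4,"linear":[-16.8,-11.9,0],"twist":0},
    {"claw":0.4,"linear":[0,0,0],"twist":8.4},
    {"claw":0.4,"linear":[0,0,0],"twist":8.4},
    {"claw":0.4,"linear":[0,0,0],"twist":8.4},
    {"claw":0.4,"linear":[0,0,0],"twist":8.4},
    {"claw":0.4,"linear":[0,0,0],"twist":8.4},
    {"claw":0.4,"linear":[0,0,0],"twist":8.4},
    {"claw":0.4,"linear":[0,0,0],"twist":8.4},
    {"claw":0.4,"linear":[0,0,0],"twist":8.4},
    {"claw":0.4,"linear":[0,0,0],"twist":8.4},
    {"claw":0.4,"linear":[0,0,0],"twist":8.4},
    {"claw":0.4,"linear":[0,0,0],"twist":8.4},
    {"claw":0.4,"linear":[0,0,0],"twist":8.4},
    {"claw":0.4,"linear":[0,0,0],"twist":8.4},
    {"claw":0.4,"linear":[0,0,0],"twist":8.4},
    {"claw":0.4,"linear":[0,0,0],"twist":8.1}
  ]
}}

```text
clock: 9.05
position: [0.4604, -0.0752, 0.2512]
tcp_rot: [2.48, -1.926, -0.003]
force: [0.4, 0.5, -0.3]
grip_width: 0.596
finger_force: 0.0
```

Request:
{"fn": "apply_moves", "kwargs": {
  "deltas": [
    {"claw":0.4,"linear":[0,0,0],"twist":-5},
    {"claw":0.4,"linear":[0,0,0],"twist":-5},
    {"claw":0.45,"linear":[0,0,30],"twist":0},
    {"claw":0.45,"linear":[0,0,30],"twist":0},
    {"claw":0.45,"linear":[0,0,25],"twist":0},
    {"claw":0.45,"linear":[0,0,20],"twist":0},
    {"claw":0.45,"linear":[0,0,16],"twist":0},
    {"claw":0.45,"linear":[0,0,0],"twist":0}
  ]
}}

```text
clock: 9.85
position: [0.4584, -0.0753, 0.1283]
tcp_rot: [2.641, -1.694, -0.009]
force: [-0.7, 0.0, -0.5]
grip_width: 0.547
finger_force: 0.0
```

```bash
python3 - <<'E'
from caps import *
q=np.load('P.npy');st=stand(q,b(0,.158))[0];go(st[0],st[1],.12,np.degrees(q[2])-80,False)
c=capture("scene");np.savez("scene5.npz",**c)
c0,r0,w,h,f=205,160,110,100,6
im=cv2.resize(c["img"][r0:r0+h,c0:c0+w,::-1],None,fx=f,fy=f,interpolation=2)
for z in(.13,.14,.15,.16,.17,.18,.19):
    p=(proj(c,[[*st[:2],z]])[0]+[0,.53]-[c0,r0]+.5)*f; cv2.circle(im,tuple(int(v) for v in p),2,(0,255,255),-1);print(z,p.round())
cv2.imwrite("pics/s5.png",np.clip(im*1.4,0,255).astype(np.uint8))
E
```

```text
shift [ 0.7 -2.6  8.3] twist -0.0 | clock 9.85 pos [ 0.4584 -0.0753  0.1283] yaw -65.3 tilt [-0.007  0.    -1.   ] j [ 0.17  0.12 -0.23 -0.   -1.23  0.26] F [-0.7  0.  -0.5] grip 0.547 0.0
0.13 [295. 473.]
0.14 [295. 448.]
0.15 [295. 423.]
0.16 [295. 397.]
0.17 [295. 372.]
0.18 [294. 345.]
0.19 [294. 319.]
```

View pics/s5.png

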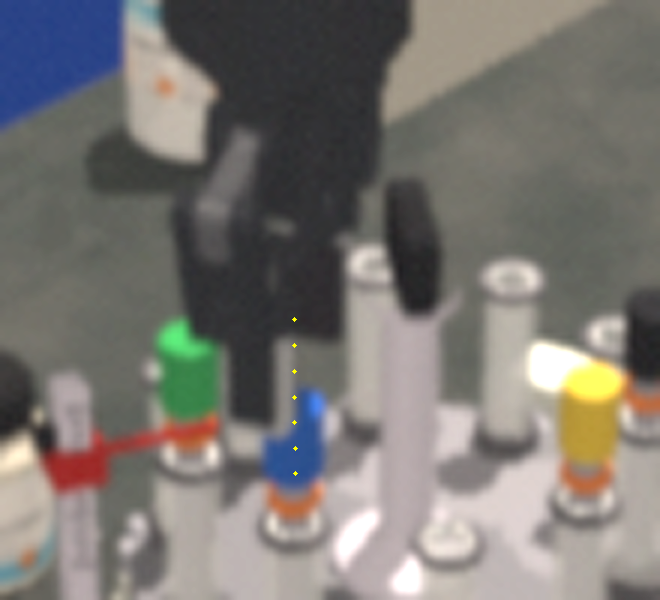

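The two fingertips are at about (262,425) near and (320,337) far. Their midpoint is on the axis at z≈0.166, so the tips are really about 35 mm above the reported TCP. I'll lower 26 mm and let it settle.

Request:
{"fn": "apply_moves", "kwargs": {
  "deltas": [
    {"claw":0.45,"linear":[0,0,9],"twist":0},
    {"claw":0.45,"linear":[0,0,9],"twist":0},
    {"claw":0.45,"linear":[0,0,8],"twist":0},
    {"claw":0.45,"linear":[0,0,0],"twist":0},
    {"claw":0.45,"linear":[0,0,0],"twist":0}
  ]
}}

```text
clock: 10.4
position: [0.4611, -0.0754, 0.1056]
tcp_rot: [2.645, -1.695, -0.0]
force: [-0.1, 0.5, -0.7]
grip_width: 0.549
finger_force: 0.0
```

```bash
python3 - <<'E'
from caps import *
q=np.load('P.npy');st=stand(q,b(0,.158))[0];go(st[0],st[1],.102,np.degrees(q[2])-80,False)
E
```

```text
shift [-0.5 -0.1  3.6] twist -0.0 | clock 10.4 pos [ 0.4611 -0.0754  0.1056] yaw -65.3 tilt [-0. -0. -1.] j [ 0.17  0.14 -0.27  0.   -1.16  0.26] F [-0.1  0.5 -0.7] grip 0.549 0.0
```

Request:
{"fn": "apply_moves", "kwargs": {
  "deltas": [
    {"claw":0.6,"linear":[-0.4,0,3],"twist":0},
    {"claw":0.7,"linear":[0,0,0],"twist":0},
    {"claw":1,"linear":[0,0,0],"twist":0},
    {"claw":1,"linear":[0,0,0],"twist":0},
    {"claw":1,"linear":[0,0,0],"twist":0},
    {"claw":1,"linear":[0,0,0],"twist":0},
    {"claw":1,"linear":[0,0,0],"twist":0},
    {"claw":1,"linear":[0,0,0],"twist":0}
  ],
  "force": 30
}}

```text
clock: 11.2
position: [0.4611, -0.0751, 0.1027]
tcp_rot: [-2.645, 1.695, -0.001]
force: [0.2, 0.1, 0.2]
grip_width: 0.216
finger_force: 29.3
```

```bash
python3 - <<'E'
from caps import *
q=np.load('P.npy');st=stand(q,b(0,.158))[0];go(st[0],st[1],.102+.035,np.degrees(q[2])-80,False)
c=capture("scene");np.savez("scene6.npz",**c);print(capfind(c)["orange"],capfind(c)["blue"])
E
```

```text
shift [ -0.2   0.  -34.3] twist 0.0 | clock 11.2 pos [ 0.4611 -0.0751  0.1027] yaw -65.3 tilt [ 0. -0. -1.] j [ 0.18  0.14 -0.27  0.   -1.16  0.26] F [0.2 0.1 0.2] grip 0.216 29.3
[([312.9, 225.7], [308, 223, 10, 6, 31]), ([237.4, 231.9], [233, 229, 8, 6, 22]), ([302.6, 239.0], [299, 236, 8, 6, 24]), ([253.5, 243.8], [250, 242, 8, 4, 16])] [([334.0, 280.8], [325, 270, 20, 23, 252])]
```

The cap is gripped at about 19 mm with no side load. I'll lift 35 mm slowly.

Request:
{"fn": "apply_moves", "kwargs": {
  "deltas": [
    {"claw":1,"linear":[0,0,-3],"twist":0},
    {"claw":1,"linear":[0,0,-4],"twist":0},
    {"claw":1,"linear":[0,0,-5],"twist":0},
    {"claw":1,"linear":[0,0,-5],"twist":0},
    {"claw":1,"linear":[0,0,-5],"twist":0},
    {"claw":1,"linear":[0,0,-5],"twist":0},
    {"claw":1,"linear":[0,0,-4],"twist":0},
    {"claw":1,"linear":[0,0,-3],"twist":0},
    {"claw":1,"linear":[0,0,-1],"twist":0},
    {"claw":1,"linear":[0,0,0],"twist":0},
    {"claw":1,"linear":[0,0,0],"twist":0},
    {"claw":1,"linear":[0,0,0],"twist":0}
  ],
  "force": 40
}}

```text
clock: 12.45
position: [0.4607, -0.075, 0.1374]
tcp_rot: [2.645, -1.695, -0.001]
force: [0.6, -0.3, -1.1]
grip_width: 0.217
finger_force: 39.3
```

```bash
python3 - <<'E'
from caps import *
q=np.load('P.npy');st=stand(q,b(0,.158))[0];go(st[0],st[1],.1027+.035,np.degrees(q[2])-80,False)
c=capture("scene");np.savez("scene7.npz",**c);print(capfind(c)["orange"],capfind(c)["blue"])
for z in(.1205,.1505,.1555,.1605): print(z,proj(c,[[*st[:2],z]])+[0,.53])
t=capture("top");np.savez("top7.npz",**t)
c0,r0,w,h,f=215,190,70,70,8
im=cv2.resize(c["img"][r0:r0+h,c0:c0+w,::-1],None,fx=f,fy=f,interpolation=2)
for k in range(0,70,10): cv2.putText(im,str(r0+k),(0,k*f+4),0,.4,(0,255,255),1)
cv2.imwrite("pics/s7.png",np.clip(im*1.4,0,255).astype(np.uint8))
E
```

```text
shift [-0.  -0.2 -0.3] twist -0.0 | clock 12.45 pos [ 0.4607 -0.075   0.1374] yaw -65.3 tilt [-0.001 -0.    -1.   ] j [ 0.18  0.12 -0.21 -0.   -1.24  0.26] F [ 0.6 -0.3 -1.1] grip 0.217 39.3
[([312.6, 225.5], [308, 222, 10, 7, 31]), ([253.7, 229.4], [250, 227, 9, 5, 25]), ([237.4, 231.9], [233, 229, 8, 6, 22]), ([302.7, 238.9], [299, 236, 8, 6, 25])] [([333.9, 280.9], [325, 270, 20, 23, 254])]
0.1205 [[253.72407768 242.27795756]]
0.1505 [[253.64744191 229.77357723]]
0.1555 [[253.63442412 227.64951154]]
0.1605 [[253.62133475 225.51376523]]
```

View pics/s7.png

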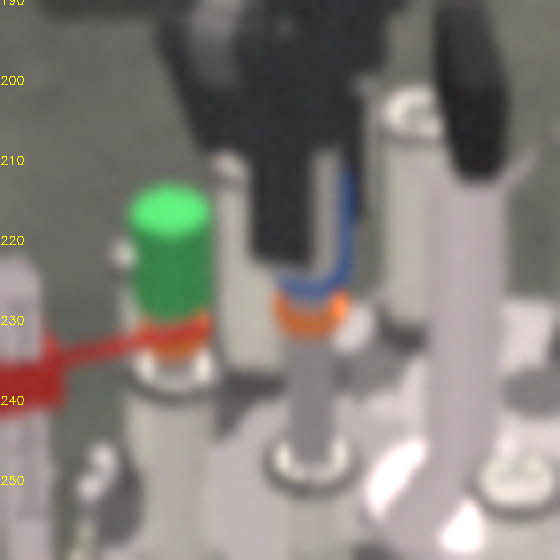

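The ring is at (254,229.4), having risen from (253.5,243.8). The rod is still in its barrel and the grip holds. The pointer tip is at (240.9,230.3). I'll make one numeric check of ring against tip and of the other caps.

```bash
python3 - <<'E'
from caps import *
q=np.load('P.npy');S=np.load("scene7.npz");a=np.deg2rad(138.2)
for z in(.1535,.1555,.1575): print(z,proj(S,stand(q,[-.082+.027*np.cos(a),.027*np.sin(a),z]))+[0,.53])
st=stand(q,b(0,0))[0];cam=-S["R"].T@S["t"];u=(cam-st)[:2];u/=np.linalg.norm(u)
for z in(.1205,.1555): print("ring front",proj(S,[[*(st[:2]+.009*u),z]])+[0,.53])
t=capfind(np.load("top7.npz"));print(t["green"],t["yellow"],t["blue"])
for n in("scene4","scene7"):
    im=np.load(n+".npz")["img"].astype(int); print(n,[(r,im[r,251:257].mean(0).round().tolist()) for r in (range(238,250) if n=="scene4" else range(223,236))])
E
```

```text
0.1535 [[240.18310145 231.3538214 ]]
0.1555 [[240.16296089 230.49890478]]
0.1575 [[240.14277574 229.64209515]]
ring front [[253.74144219 245.11126214]]
ring front [[253.65145582 230.42851172]]
[] [] [([335.7, 206.5], [334, 195, 7, 23, 25])]
scene4 [(238, [31.0, 57.0, 100.0]), (239, [35.0, 58.0, 100.0]), (240, [52.0, 62.0, 98.0]), (241, [78.0, 74.0, 90.0]), (242, [100.0, 82.0, 80.0]), (243, [118.0, 80.0, 64.0]), (244, [131.0, 76.0, 48.0]), (245, [131.0, 84.0, 60.0]), (246, [121.0, 94.0, 83.0]), (247, [115.0, 105.0, 101.0]), (248, [125.0, 119.0, 116.0]), (249, [119.0, 114.0, 110.0])]
scene7 [(223, [81.0, 80.0, 83.0]), (224, [80.0, 83.0, 94.0]), (225, [67.0, 75.0, 100.0]), (226, [70.0, 73.0, 96.0]), (227, [95.0, 82.0, 88.0]), (228, [117.0, 85.0, 74.0]), (229, [130.0, 80.0, 55.0]), (230, [134.0, 77.0, 46.0]), (231, [126.0, 82.0, 62.0]), (232, [112.0, 90.0, 82.0]), (233, [102.0, 94.0, 92.0]), (234, [97.0, 92.0, 93.0]), (235, [96.0, 92.0, 92.0])]
```

The ring's peak row moved by 14.6 px, which is 35 mm. That puts the ring at 155.5 mm, and the pointer measures 155 to 156 mm. Handing in.

```bash
python3 -c "
from station import *
print(finish_job())"
```

```text
the job is handed in; nothing more can be done
None
```

I turned the blue-capped piston one detent (+36°) into the station, drew it straight up 35 mm to the pointer (within about 1 mm by camera), and handed in at about 12.5 s while still holding it.

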